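# Spin the plating turntable and brake it on its pointer

## Task

Flick the wheel of the dish turntable with a fingertip so that it spins freely and briskly, about half a turn per second, and let the upright fin on it run past the fixed pointer at least once with nothing touching the wheel. While it is still turning, brake it with a fingertip so that it comes to rest with the fin in line with the pointer. Only touch the wheel, without pinching or striking it hard, and neither shift nor lift the turntable or any of the things around it; finish clear of everything.

Things in the scene. Friction and masses are not known exactly. Their poses are not given: they have to be found in the camera images.
- turntable: Grey stand, loose on the table, 2.5 kg; foot 144 mm across. Origin: centre of its underside. Its +x points from the wheel's axis to the pointer, whose post stands 107 to 115 mm out and 58 mm tall: all of the stand is lower than the wheel's top. Three small bystanders lie 150 to 250 mm from the axis.
- hub (a point): Point on the wheel's upright axis, level with its flat top, 60 mm over the table. The wheel is an aluminium disc 176 mm across, 12 mm thick. Fixed on it: a clear dish (93 mm across, top 75.5 mm over the table) between three thin pins within 54 mm of the axis, top 72 mm over the table. Beyond 54 mm the flat rim is bare but for the fin.
- fin_end (a point): Middle of the outer end of the wheel's only fin, 88 mm from the axis, 75 mm over the table. The fin is an upright radial black rubber plate on the rim, 8 mm thick, from 60 to 88 mm from the axis; its top is 92 mm over the table. A finger in its path pushes it, or stops it with hardly any bounce, for it is a damped bumper: it gives up to 10 mm along the rim, then creeps back to its middle (stiffness 60 N/m, damping 25 N s/m).
- pointer_tip (a point): Tip of the fixed steel cone that points inwards at the wheel, 92 mm from the axis and 51 mm over the table; 4 mm of air between it and the rim. With the fin in line with it, fin_end lies 4 mm from it horizontally.
- wheel (a joint): Angle of the wheel on its stand, grows counter-clockwise seen from above and keeps counting over full turns; 0 (and every full turn) has the fin in line with the pointer. Free both ways on a ball bearing: about 0.8 kg, 3 g m2, slows by only some 0.2 to 0.5 rad/s each second.
- dropper: Bystander, leave alone: white dropper bottle, 32 mm across, 62 mm tall, standing; origin under its centre.
- dishes: Bystander, leave alone: stack of four clear dishes, 93 mm across, 58 mm tall; origin under its centre.
- marker: Bystander, leave alone: marker pen 130 mm long, 15 mm high, lying along its x; origin under its middle.
- forceps: Bystander, leave alone: steel forceps 125 mm long, 10 mm high, lying along their x; origin under the middle.
- tube_rack: Bystander, leave alone: clear rack 100 x 240 mm with plugged glass tubes, 172 mm tall in all; origin under its centre.
- beaker: Bystander, leave alone: glass beaker 70 mm across, 90 mm tall; origin under its centre.
- mouse: Bystander, leave alone: black computer mouse on a mat, 62 mm across, 30 mm high; origin under its centre.
- jar: Bystander, leave alone: glass jar 56 mm across, 80 mm tall; origin under its centre.
There are look-alikes about, which are no part of the job. What is shaped like the turntable but yellow is not meant.

How it is judged (in metres and radians):
On the way, in this order (a step that is already met when the one before it is completed fails the run):
1. the fin runs past the pointer (within 25 mm) at over 1.5 rad/s with no finger or other part of the arm touching the wheel ((velocity of joint wheel above 1.5 rad/s or velocity of joint wheel below -1.5 rad/s) and horizontal distance between fin_end and pointer_tip below 0.025 m and contact force between each of the arm, the fingers and wheel below 0.02 N), for 0.03 s.
2. a finger touches the wheel while it still turns (over 0.1 rad/s) ((velocity of joint wheel above 0.1 rad/s or velocity of joint wheel below -0.1 rad/s) and contact force between the fingers and wheel above 0.05 N).
At the end, for the whole second after the job is handed in: The wheel is at rest (under 0.05 rad/s) with the middle of the fin's outer end within 9 mm of the pointer's tip, horizontally (about 8 mm to either side of in line); the turntable stands upright within 12 mm of its starting place (horizontal distance between fin_end and pointer_tip below 0.009 m and not (velocity of joint wheel above 0.05 rad/s or velocity of joint wheel below -0.05 rad/s) and distance of turntable from where it was at the start of the episode below 0.012 m and angle between turntable's own z axis and vertical below 0.03 rad); the robot touches nothing.
It fails at once if the turntable is shifted more than 12 mm or lifted more than 4 mm (distance of turntable from where it was at the start of the episode above 0.012 m or height (world z) of turntable above 0.004 m).
It fails at once if the wheel is pinched or struck hard (more than 32 N) (contact force between the fingers and wheel above 32 N).
It fails at once if a bystander is moved more than 15 mm (distance of any of dropper, dishes, marker, forceps, tube_rack, beaker, mouse, jar from where it was at the start of the episode above 0.015 m).
It also fails if it takes over 40 s, if anything falls off the work surface, if the arm or the gripper's body presses on something with over 40 N, if the wrist force passes 120 N, or if a joint passes its speed limit or range.

## Robot

A 6-joint arm with a two-finger parallel gripper is mounted at the origin on the work surface. World frame = base frame: x ahead of the robot, y to its left, z up, the work surface at z = 0. Lengths are in mm, angles in rad, forces in N, time in s.
With the tool pointing down it reaches from about 275 to 875 mm from the base axis. Payload 12.5 kg.
Tool frame: the origin (TCP) lies on the centre line of the jaws, within the pads' length; the fingertips stand 11 mm ahead of it and the grasp point (between the pads) lies 8 mm behind it; z points along the fingers, x is the direction in which the jaws open and shut, and the axes are right-handed (so a half turn about z gives the same grasp; the last joint's range is limited). The gripper opens to 85 mm and grips with 20 to 120 N. Pads are 22 mm wide; open, the fingers measure 114 mm over their backs; the gripper's body (76 mm by 85 mm) begins 54 mm behind the grasp point. The pads swing forward as they close: fully open they stand 13 mm farther back than shut.
Start: joints at [-1.378, 0.351, 1.652, -0, 1.139, -0.085], TCP at [150.852, -528.893, 242.29] pointing down, gripper open.
Joint ranges: [-2.75, 2.75], [-0.79, 2.1], [0.01, 2.65], [-1.57, 4.71], [0.07, 3.14], [-2.87, 2.87]. Speed limits (rad/s): [2.22, 2.22, 2.79, 3.14, 3.14, 3.14].

## Interface

Orientations are given as a unit quaternion [x, y, z, w].
In Python, from plant import env gives the robot as it stands.
- The arm moves only by the tool arm_command, never from a script. Its argument "deltas" is a list of rows, each a list of 2 entries, a list of its own where there are three numbers: the shift along the world's x, y, z in m, then the turn, a rotation vector about the world's x, y, z in degrees. A call has exactly 5 rows; each row is the pose to reach, as a shift and turn from the pose commanded when the call began; what a row does not reach only later rows make up. A row lasts 1/12 s, in which the tool goes at most 41.7 mm and 7.16 degrees, less where a joint would pass 70% of its speed; a pose out of reach is approached as far as the arm can. A call with a gripper value outside its range is refused whole. "gripper" is the finger opening in m, from 0 to 0.0854, set as the call begins (left out, the last holds). The fingers move at their own pace and stop on an object; "newtons" is the grip in N (left out, the last holds). Time passes only in rows, so rows that repeat a pose let the fingers close, or fill a call up. It gives the time, the measured TCP pose, the force and the opening at its end, in the units of the state.
- env.read_state(): the state, without advancing time (a new reading comes with each control period).
- env.grab_frame(name): name is "side" or "top" or "wrist"; returns (picture, depth): 420x560x3 uint8, blue, green, red; 420x560 float32, mm along the optical axis (not along the pixel's ray), 0 where there is no reading.
- env.camera_params(name): a dict with "fx", "fy", "cx", "cy" (pixels), "R" (3x3) and "t" (3): a world point X has camera coordinates R X + t. Camera axes: x right, y down, z forward; pixel columns grow to the right and rows downward; lengths in mm; the calibration is good to about 2 mm. A picture is of the moment at which its call begins: read the wrist's pose just before it. camera_params takes no time and is no camera call; for the wrist camera it gives the pose at the moment of the call.
- env.close_job(): hands the job in, once; it reports no verdict.
The state is a dict: "t": time; "q": joint angles; "dq": joint speeds; "tau": joint torques, N m; "eef_pos": TCP position; "eef_rot": TCP orientation; "ft_force": force on the tool from outside, world axes, zero at the start; "torque": the same for the moment, N m; "grip_width": finger opening in mm.
Only numpy, scipy, OpenCV 4.12 (cv2) and the standard library are available. Lean on these libraries where they do the work, as an engineer would, in place of code of your own. Each camera call takes 0.05 s, during which the arm holds its last target.

## Working session

There is one attempt and no reset: what is moved stays moved. The work goes in short steps, Python scripts to look and compute and a tool call to move; the robot and the scene stay as the last step left them, time stands still between calls to the robot, and variables do not carry over. Pictures are saved under pics/ and viewed, and the job is handed in when it is done.

Besides the shell and the picture viewer there is one more tool, called by a JSON object that holds its "name" and its "arguments". arm_command: Moves the arm, as the interface text tells. Its arguments: {"type":"object","properties":{"deltas":{"type":"array","items":{"type":"array"}},"gripper":{"type":"number"},"newtons":{"type":"number"}},"required":["deltas"]}

```bash
ls; mkdir -p pics; python3 - <<'E'
from plant import env
import cv2,numpy as np
s=env.read_state(); print(s)
for n in ("top","side"):
    im,d=env.grab_frame(n); cv2.imwrite(f"pics/{n}0.png",im); np.save(f"pics/{n}0.npy",d)
    print(n,env.camera_params(n))
E
```

```text
pics
{'t': 0.0, 'q': array([-1.37761797e+00,  3.51243674e-01,  1.65240432e+00,  2.32929289e-06,
        1.13907344e+00, -8.46151744e-02]), 'dq': array([ 0.00032114, -0.00141568,  0.00370018, -0.00107661,  0.00065928,
       -0.00066593]), 'tau': array([-6.70002137e-04, -5.06102479e+01, -2.91402233e+01, -5.84144436e-05,
        4.61145770e-03,  4.91562673e-05]), 'eef_pos': array([ 150.78785797, -528.61234133,  241.76184878]), 'eef_rot': array([ 7.98195807e-01, -6.02397821e-01, -4.19441879e-04, -3.77630718e-04]), 'ft_force': array([ 0.78289171, -0.1662224 , -0.10753051]), 'torque': array([-0.01819733, -0.0080598 ,  0.02163257]), 'grip_width': 85.55660722127782}
top {'fx': 528.3018686690849, 'fy': 528.3018686690849, 'cx': 283.27060011771937, 'cy': 215.08043052838624, 'R': array([[ 0.00495334, -0.99996171, -0.00721363],
       [-0.98657351, -0.00370917, -0.16327569],
       [ 0.16324269,  0.00792554, -0.98655411]]), 't': array([  43.8536005 ,  491.1084673 , 1547.64674769])}
side {'fx': 456.10327730230887, 'fy': 456.10327730230887, 'cx': 281.2615471561964, 'cy': 208.04095722602116, 'R': array([[ 0.99369529, -0.11063417,  0.01815896],
       [-0.04530677, -0.54441505, -0.83759152],
       [ 0.10255225,  0.83148802, -0.54599515]]), 't': array([-481.30098332,  102.22780711, 1322.65541385])}
```

View pics/top0.png

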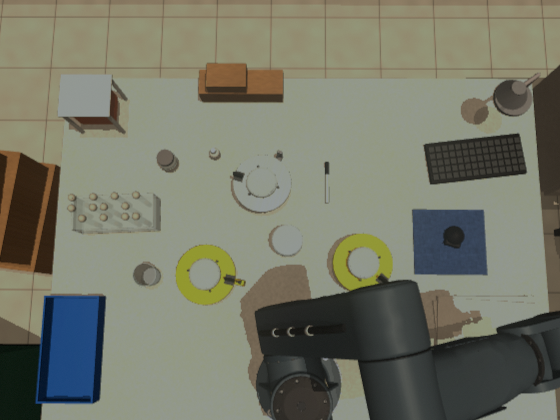

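View pics/side0.png

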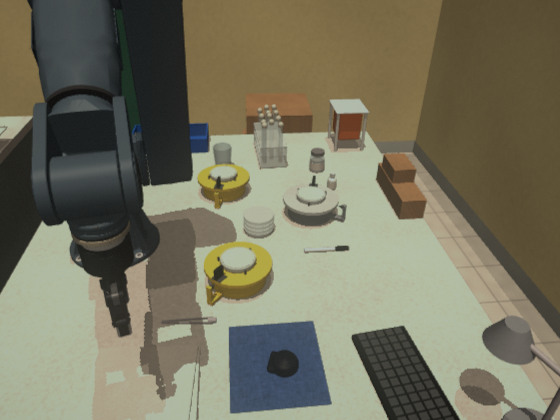

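The grey turntable is at about (262,183) in the top view, with its fin near (237,176) and the pointer near (279,154). The yellow look-alikes are at (206,274) and (363,262). Next I'll zoom in.

```bash
cat > h.py <<'E'
import numpy as np,cv2
from plant import env
def ray(n,u,v,z,P=None):
    P=P or env.camera_params(n); R,t=P["R"],P["t"]
    c=-R.T@t; d=R.T@np.array([(u-P["cx"])/P["fx"],(v-P["cy"])/P["fy"],1.])
    return c+d*(z-c[2])/d[2]
def proj(n,X,P=None):
    P=P or env.camera_params(n); c=P["R"]@np.asarray(X,float)+P["t"]
    return np.array([P["fx"]*c[0]/c[2]+P["cx"],P["fy"]*c[1]/c[2]+P["cy"]])
E
python3 - <<'E'
from h import *
a=cv2.imread("pics/top0.png");b=cv2.imread("pics/side0.png")
cv2.imwrite("pics/top0z.png",cv2.resize(a[120:260,190:350],None,fx=5,fy=5,interpolation=cv2.INTER_CUBIC)[:600])
cv2.imwrite("pics/side0z.png",cv2.resize(b[140:240,240:370],None,fx=6,fy=6,interpolation=cv2.INTER_CUBIC))
for u,v,z in [(262,183,60),(237,176,85),(279,154,55),(287,240,58),(326,180,10),(214,153,60),(166,160,80)]: print(u,v,ray("top",u,v,z).round(1))
print(proj("top",[0,0,0]))
E
```

```text
262 183 [585.  110.1  60. ]
237 176 [600.2 183.1  85. ]
279 154 [676.5  59.8  55. ]
287 240 [413.6  34.5  58. ]
326 180 [606.6 -85.5  10. ]
214 153 [677.6 256.7  60. ]
166 160 [649.8 396.8  80. ]
[298.24038513 382.72432044]
```

View pics/top0z.png

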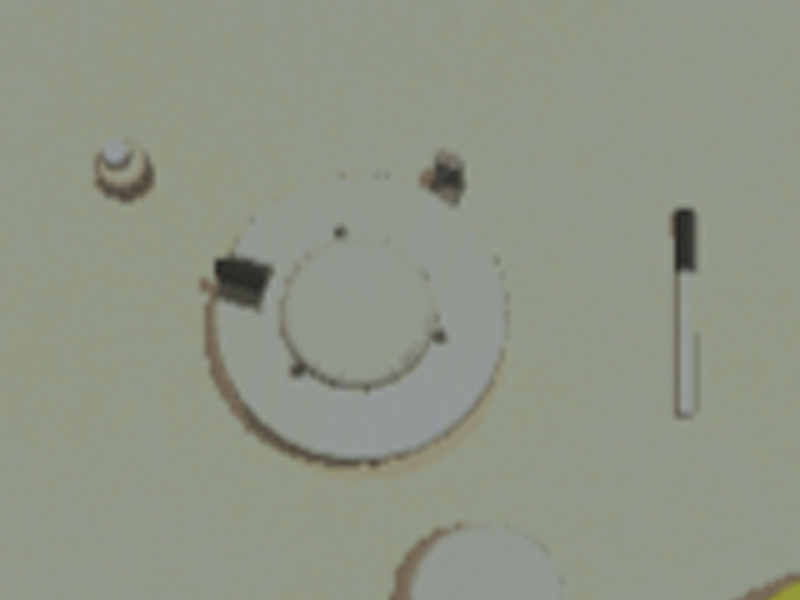

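View pics/side0z.png

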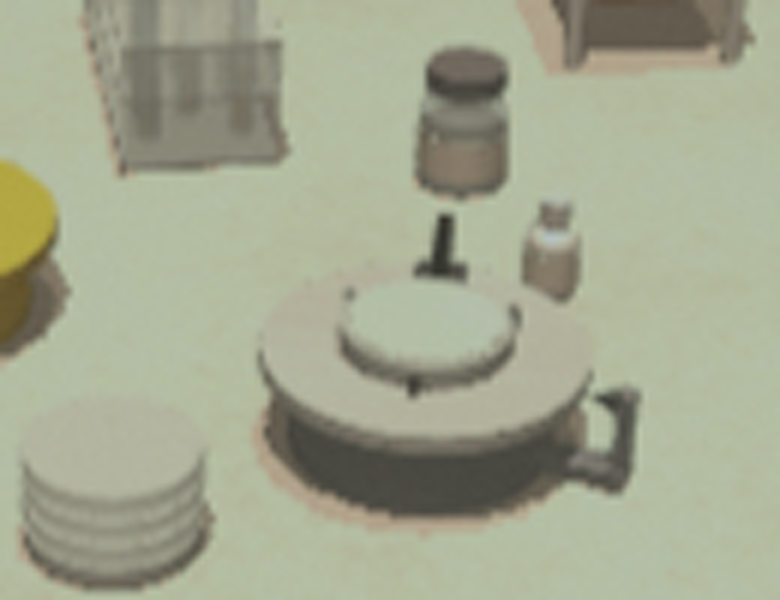

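{"name": "arm_command", "arguments": {"deltas": [[[0.023,0.033,0],[0,0,3]],[[0.046,0.066,0],[0,0,6]],[[0.069,0.099,0],[0,0,9]],[[0.092,0.132,0],[0,0,12]],[[0.115,0.165,0],[0,0,15]]], "gripper": 0, "newtons": 30}}

```text
t: 0.52
eef_pos: [266.4, -362.1, 242.1]
eef_rot: [0.871, -0.492, -0.0, -0.0]
ft_force: [0.7, -0.7, 0.6]
grip_width: 25.5
```

{"name": "arm_command", "arguments": {"deltas": [[[0.023,0.033,0],[0,0,4]],[[0.046,0.066,0],[0,0,8]],[[0.069,0.099,0],[0,0,12]],[[0.092,0.132,0],[0,0,15]],[[0.115,0.165,0],[0,0,18]]]}}

```text
t: 0.93
eef_pos: [381.4, -197.0, 242.3]
eef_rot: [0.937, -0.35, 0.0, -0.0]
ft_force: [1.6, -2.0, -0.4]
grip_width: -0.0
```

{"name": "arm_command", "arguments": {"deltas": [[[0.023,0.033,0],[0,0,0]],[[0.046,0.066,0],[0,0,0]],[[0.069,0.099,0],[0,0,0]],[[0.092,0.132,0],[0,0,0]],[[0.115,0.165,0],[0,0,0]]]}}

```text
t: 1.35
eef_pos: [496.5, -31.8, 242.2]
eef_rot: [0.936, -0.351, -0.0, 0.0]
ft_force: [0.3, -1.0, -0.0]
grip_width: 0.0
```

```bash
python3 - <<'E'
from h import *
s=env.read_state(); print(s["t"],s["eef_pos"],s["eef_rot"],s["q"],s["grip_width"],s["ft_force"])
P=env.camera_params("wrist");print(P)
im,d=env.grab_frame("wrist"); cv2.imwrite("pics/w1.png",im)
im,d=env.grab_frame("top"); cv2.imwrite("pics/t1.png",im)
im,d=env.grab_frame("side"); cv2.imwrite("pics/s1.png",im)
E
```

```text
1.35 [496.49531622 -31.82857417 242.15562862] [ 9.36459509e-01 -3.50775663e-01 -1.43473162e-04  4.55263991e-05] [-1.57603726e-01  2.55660649e-01  1.78391256e+00 -3.58554190e-05
  1.10231878e+00  5.59211014e-01] 0.03172926868448248 [ 0.27838354 -0.9545077  -0.03200005]
{'fx': 333.34290723036855, 'fy': 333.34290723036855, 'cx': 279.8523832760918, 'cy': 211.7959760253163, 'R': array([[ 7.53578456e-01, -6.57357745e-01, -5.53032542e-04],
       [-6.32917194e-01, -7.25787179e-01,  2.69534407e-01],
       [-1.77581914e-01, -2.02765299e-01, -9.62990601e-01]]), 't': array([-394.50777376,  257.22061701,  460.5096169 ])}
```

View pics/w1.png

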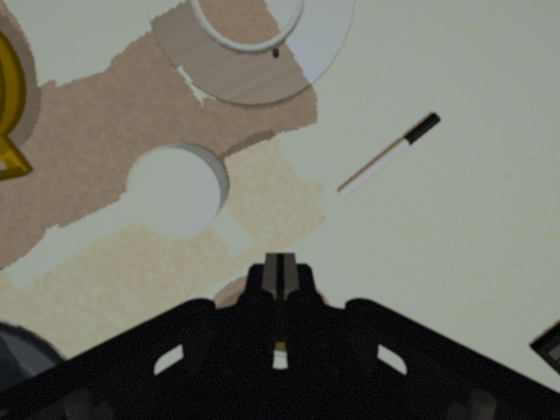

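View pics/s1.png

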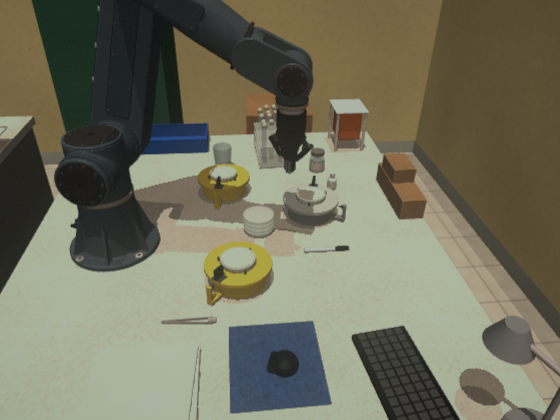

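View pics/t1.png

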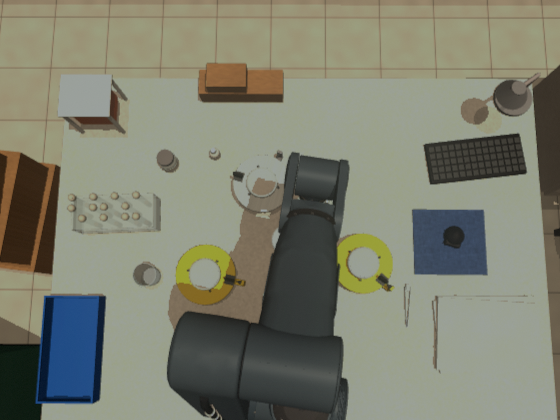

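The wrist view shows the shut fingertips at about (280,253), the wheel's lower edge at about (250,100), and the marker and dishes. I'll back up to frame the whole wheel.

{"name": "arm_command", "arguments": {"deltas": [[[0.003,-0.0,0.027],[0,0,0]],[[0.007,-0.0,0.055],[0,0,0]],[[0.01,-0.0,0.082],[0,0,0]],[[0.013,0,0.11],[0,0,0]],[[0.013,0,0.11],[0,0,0]]]}}

```text
t: 1.92
eef_pos: [510.0, -35.2, 357.3]
eef_rot: [0.936, -0.351, 0.004, -0.001]
ft_force: [0.3, -1.0, -0.4]
grip_width: -0.1
```

```bash
python3 - <<'E'
from h import *
s=env.read_state(); print(s["t"],s["eef_pos"],np.abs(s["dq"]).max())
P=env.camera_params("wrist")
import pickle; pickle.dump(P,open("pics/w2.pkl","wb"))
im,d=env.grab_frame("wrist"); cv2.imwrite("pics/w2.png",im);np.save("pics/w2.npy",d)
e=s["eef_pos"]
for dz in(0,-11,-24): print(dz,proj("wrist",e+[0,0,dz],P))
E
```

```text
1.9167 [510.00153966 -35.17154712 357.29225437] 0.09925615581868344
0 [280.85740648 283.57016758]
-11 [280.64959699 272.4567692 ]
-24 [280.43768327 261.12388186]
```

View pics/w2.png

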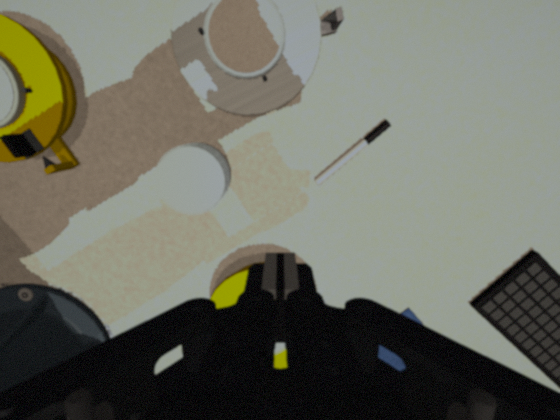

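```bash
python3 - <<'E'
from h import *
import pickle
P=pickle.load(open("pics/w2.pkl","rb")); d=np.load("pics/w2.npy"); e=np.array([510,-35.2,357.3])
R,t=P["R"],P["t"]
print((-R.T@t).round(1))
for v in range(246,300,4):
    r=[]
    for u in (262,268,274,280,286,292,298):
        z=d[v,u]
        if z==0 or z>400: r.append("-");continue
        X=R.T@(np.array([(u-P["cx"])/P["fx"]*z,(v-P["cy"])/P["fy"]*z,z])-t)-e
        # along tool x (-41deg) & perp(49deg)
        a=np.radians(-41); r.append((round(X[0]*np.cos(a)+X[1]*np.sin(a)),round(-X[0]*np.sin(a)+X[1]*np.cos(a)),round(X[2])))
    print(v,r)
im=cv2.imread("pics/w2.png"); cv2.imwrite("pics/w2f.png",cv2.resize(im[235:335,220:340],None,fx=6,fy=6))
E
```

```text
[554.5  17.5 489.3]
246 ['-', '-', '-', '-', '-', '-', '-']
250 ['-', '-', '-', '-', '-', '-', '-']
254 ['-', (-6, 12, -4), (-3, 12, -5), (0, 13, -3), (2, 12, -5), (5, 12, -4), '-']
258 ['-', (-5, 12, 1), (-3, 12, 0), (0, 12, 0), (2, 12, 0), (5, 12, 0), '-']
262 ['-', (-5, 12, 4), (-3, 12, 3), (0, 12, 4), (2, 12, 4), (5, 12, 4), '-']
266 [(-8, 8, -1), (-5, 12, 8), (-3, 13, 9), (0, 12, 8), (2, 12, 8), (4, 12, 8), (7, 8, 0)]
270 [(-8, 8, 3), (-5, 12, 11), (-3, 12, 12), (0, 12, 11), (2, 12, 12), (4, 12, 12), (7, 8, 4)]
274 [(-8, 8, 7), (-5, 12, 14), (-3, 13, 16), (0, 12, 15), (2, 12, 15), (4, 12, 16), (7, 8, 8)]
278 [(-7, 12, 19), (-5, 12, 19), (-3, 12, 18), (0, 12, 18), (2, 12, 19), (4, 12, 18), (7, 8, 10)]
282 [(-7, 12, 21), (-5, 12, 22), (-3, 13, 23), (0, 12, 22), (2, 12, 22), (4, 11, 20), (7, 8, 13)]
286 [(-7, 12, 24), (-5, 12, 24), (-3, 12, 25), (-1, 12, 24), (2, 12, 25), (4, 12, 25), (6, 12, 24)]
290 [(-7, 13, 29), (-5, 12, 27), (-3, 12, 27), (-1, 11, 25), (2, 11, 26), (4, 13, 29), (6, 13, 30)]
294 [(-6, 14, 35), (-5, 13, 32), (-3, 10, 26), (-1, 10, 27), (2, 10, 27), (3, 12, 31), (5, 14, 34)]
298 [(-6, 13, 35), (-5, 13, 34), (-3, 9, 28), (-1, 8, 27), (1, 13, 35), (3, 13, 34), (5, 13, 35)]
```

View pics/w2f.png

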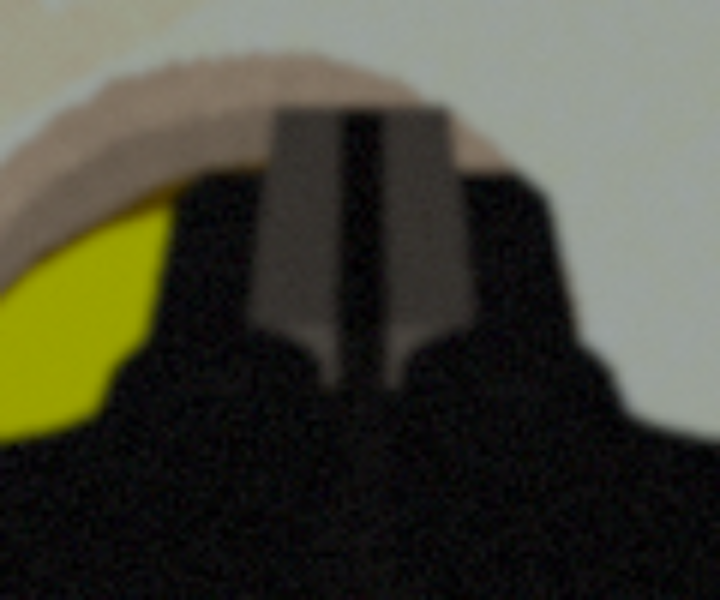

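The shut fingers have front faces ±11–12 mm from the centre line, and their tip lies about 6–11 mm below the TCP. Next I'll hover over the wheel for a close view.

{"name": "arm_command", "arguments": {"deltas": [[[0.018,0.033,0],[0,0,0]],[[0.036,0.066,0],[0,0,0]],[[0.055,0.099,0],[0,0,0]],[[0.073,0.132,0],[0,0,0]],[[0.08,0.145,0],[0,0,0]]]}}

```text
t: 2.38
eef_pos: [589.5, 113.5, 350.4]
eef_rot: [0.937, -0.35, -0.001, 0.0]
ft_force: [0.7, -0.2, -0.4]
grip_width: 0.0
```

```bash
python3 - <<'E'
from h import *
import pickle
env.grab_frame("top");env.grab_frame("top");env.grab_frame("top")
s=env.read_state(); print(s["t"],s["eef_pos"],np.abs(s["dq"]).max())
P=env.camera_params("wrist")
pickle.dump(P,open("pics/w3.pkl","wb"))
im,d=env.grab_frame("wrist"); cv2.imwrite("pics/w3.png",im);np.save("pics/w3.npy",d)
im,d=env.grab_frame("side"); cv2.imwrite("pics/s3.png",im)
E
```

```text
2.5333 [588.45482051 110.90971278 350.61307501] 0.02904094942407811
```

View pics/w3.png

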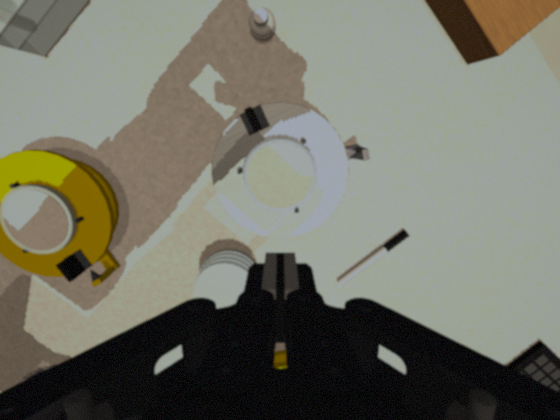

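View pics/s3.png

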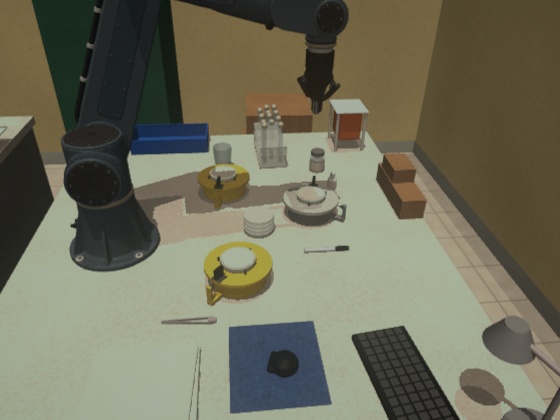

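The wheel is centred near (281,169), the fin at (256,118), the pointer at (356,149), and the dropper at (261,20).

```bash
python3 - <<'E'
from h import *
im=cv2.imread("pics/w3.png")
z=cv2.resize(im[95:245,200:380],None,fx=4,fy=4,interpolation=cv2.INTER_CUBIC)
z=cv2.convertScaleAbs(z,alpha=1.4,beta=-20)
cv2.imwrite("pics/w3z.png",z)
E
```

```text
(no output)
```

View pics/w3z.png

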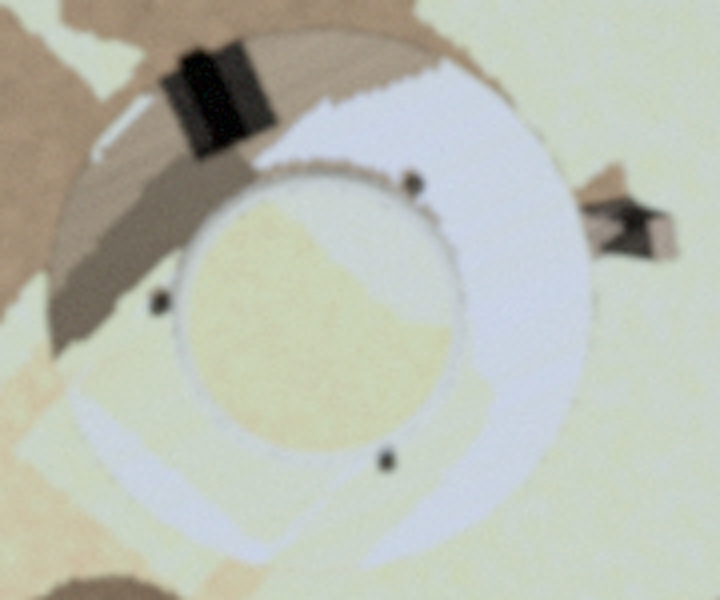

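```bash
python3 - <<'E'
from h import *
import pickle
P=pickle.load(open("pics/w3.pkl","rb"))
W=lambda x,y,z: ray("wrist",200+(x+.5)/4-.5,95+(y+.5)/4-.5,z,P)
rim=np.array([W(x,y,60)[:2] for x,y in [(48,290),(592,290),(560,420),(260,562),(370,565),(130,480),(500,90),(330,28),(570,190),(95,155),(52,350)]])
A=np.c_[2*rim,np.ones(len(rim))]; s=np.linalg.lstsq(A,(rim**2).sum(1),rcond=None)[0]
c=s[:2]; r=np.sqrt(s[2]+c@c); print("c",c,"r",r,np.hypot(*(rim-c).T).round(1))
for n,(x,y,z) in dict(finout=(195,52,92),fin_in=(222,148,92),baseL=(162,82,60),baseR=(242,40,60),biL=(200,158,60),biR=(275,125,60),ptip=(585,225,51),post=(652,212,58),post2=(662,238,58),pin1=(414,184,72),pin2=(160,300,72),pin3=(387,460,72)).items():
    X=W(x,y,z); v=X[:2]-c; print(n,X.round(1),"r",np.hypot(*v).round(1),"ang",np.degrees(np.arctan2(v[1],v[0])).round(1))
# verify with top view
T=lambda x,y,z: ray("top",190+(x+.5)/5-.5,120+(y+.5)/5-.5,z)
rt=np.array([T(x,y,60)[:2] for x,y in [(213,320),(508,310),(360,462),(345,176),(480,230),(250,410),(470,410)]])
A=np.c_[2*rt,np.ones(len(rt))]; s=np.linalg.lstsq(A,(rt**2).sum(1),rcond=None)[0]; c2=s[:2]; print("top c",c2,np.sqrt(s[2]+c2@c2))
for n,(x,y,z) in dict(finout=(217,262,92),fin_in=(270,265,92),post=(447,156,58)).items():
    X=T(x,y,z); v=X[:2]-c2; print(n,X.round(1),np.hypot(*v).round(1),np.degrees(np.arctan2(v[1],v[0])).round(1))
E
```

```text
c [589.38522634 113.34559447] r 86.20665269807735 [87.  86.1 85.4 86.9 87.  84.2 87.1 86.  86.1 85.2 87.3]
finout [614.2 195.4  92. ] r 85.8 ang 73.2
fin_in [602.3 171.1  92. ] r 59.2 ang 77.4
baseL [599.1 198.2  60. ] r 85.4 ang 83.5
baseR [625.6 191.3  60. ] r 85.9 ang 65.1
biL [592.6 174.   60. ] r 60.7 ang 87.0
biR [616.6 166.2  60. ] r 59.4 ang 62.8
ptip [670.3  78.   51. ] r 88.3 ang -23.6
post [688.   68.8  58. ] r 108.2 ang -24.3
post2 [685.5  60.3  58. ] r 109.8 ang -28.9
pin1 [637.2 125.7  72. ] r 49.4 ang 14.5
pin2 [555.6 150.3  72. ] r 50.1 ang 132.5
pin3 [575.3  65.2  72. ] r 50.2 ang -106.3
top c [585.67476079 110.74825924] 88.12008321653806
finout [610.6 194.5  92. ] 87.4 73.4
fin_in [608.9 163.2  92. ] 57.3 66.1
post [685.6  59.8  58. ] 112.2 -27.0
```

{"name": "arm_command", "arguments": {"deltas": [[[-0.003,0.018,-0.036],[0,0,5]],[[-0.007,0.037,-0.072],[0,0,10]],[[-0.01,0.055,-0.108],[0,0,15]],[[-0.014,0.074,-0.144],[0,0,20]],[[-0.014,0.074,-0.18],[0,0,20]]]}}

```text
t: 3.05
eef_pos: [573.7, 186.0, 171.0]
eef_rot: [0.984, -0.18, 0.0, -0.0]
ft_force: [1.2, 0.1, 0.5]
grip_width: 0.3
```

{"name": "arm_command", "arguments": {"deltas": [[[0,0,-0.01],[0,0,0]],[[0,0,-0.02],[0,0,0]],[[0,0,-0.03],[0,0,0]],[[0,0,-0.04],[0,0,0]],[[0,0,-0.04],[0,0,0]]]}}

```text
t: 3.47
eef_pos: [574.8, 184.4, 131.7]
eef_rot: [0.983, -0.184, -0.0, 0.0]
ft_force: [-0.0, 0.3, -0.7]
grip_width: 0.1
```

```bash
python3 - <<'E'
from h import *
for i in range(2): im,d=env.grab_frame("side")
s=env.read_state(); print(s["t"],s["eef_pos"],s["eef_rot"],s["ft_force"],np.abs(s["dq"]).max())
P=env.camera_params("wrist")
im,d=env.grab_frame("side"); cv2.imwrite("pics/s4.png",cv2.resize(im[100:240,240:380],None,fx=4,fy=4,interpolation=cv2.INTER_CUBIC))
im2,d=env.grab_frame("top"); cv2.imwrite("pics/t4.png",cv2.resize(im2[120:260,190:350],None,fx=4,fy=4,interpolation=cv2.INTER_CUBIC))
b=lambda x,y,z: ray("side",240+(x+.5)/6-.5,140+(y+.5)/6-.5,z)
for x,y,z in [(592,398,51),(630,392,58),(628,400,55)]:
    X=b(x,y,z);v=X[:2]-[587.5,112];print(X,np.hypot(*v),np.degrees(np.arctan2(v[1],v[0])))
E
```

```text
3.5667 [575.32304951 184.85351307 133.07523764] [ 9.83063061e-01 -1.83266889e-01  4.64857522e-04 -2.22316421e-04] [-0.00951853  0.07229647  0.28992787] 0.007849167592821402
[669.05579219  65.76356453  51.        ] 93.75049442102768 -29.55020700178109
[686.95547923  59.12086749  58.        ] 112.6392249789896 -27.998974276437586
[685.53430506  56.27398732  55.        ] 112.76574594271182 -29.61536370971326
```

View pics/s4.png

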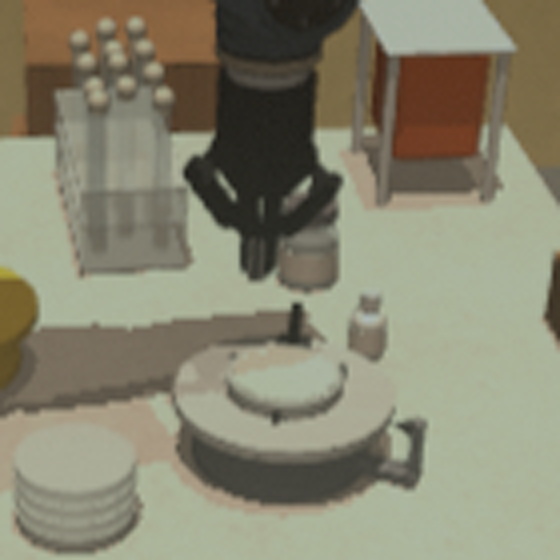

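View pics/t4.png

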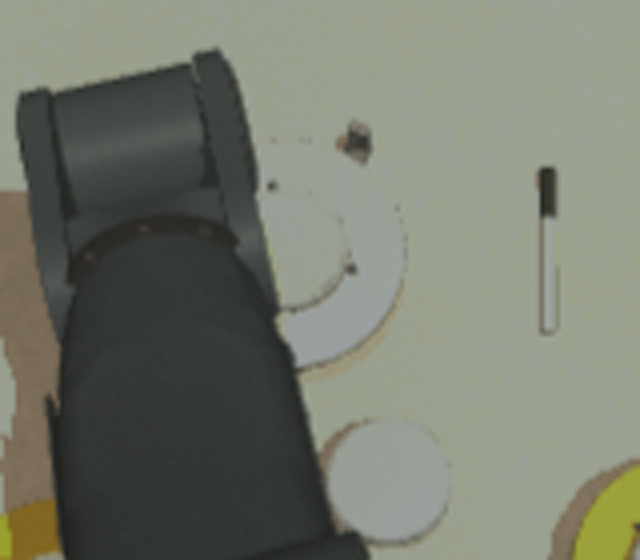

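The side view shows the fingertip at about (257,277) in the crop, clear behind and left of the fin at (297,320). I'll check the tip height against it.

```bash
python3 - <<'E'
from h import *
for dz in (0,-6,-11,-16,-24):
    p=proj("side",[575.3,184.9-5,133+dz]); print(dz,((p-[240,100]+.5)*4-.5).round(1))
E
```

```text
0 [257.7 267.1]
-6 [257.4 273.7]
-11 [257.1 279.2]
-16 [256.8 284.7]
-24 [256.4 293.5]
```

{"name": "arm_command", "arguments": {"deltas": [[[0,0,-0.014],[0,0,0]],[[0,0,-0.028],[0,0,0]],[[0,0,-0.042],[0,0,0]],[[0,0,-0.05],[0,0,0]],[[0,0,-0.05],[0,0,0]]]}}

```text
t: 4.08
eef_pos: [574.3, 185.0, 81.3]
eef_rot: [0.983, -0.183, -0.001, 0.0]
ft_force: [0.5, -0.8, -0.3]
grip_width: -0.1
```

```bash
python3 - <<'E'
from h import *
im,d=env.grab_frame("side"); im,d=env.grab_frame("side"); cv2.imwrite("pics/s5.png",cv2.resize(im[100:240,240:380],None,fx=4,fy=4,interpolation=cv2.INTER_CUBIC))
s=env.read_state(); print(s["t"],s["eef_pos"],s["ft_force"])
c=np.array([587.5,112])
p0=s["eef_pos"][:2]
for a in (100,94,84,70,55,40,30,26):
    p=c+74*np.array([np.cos(np.radians(a)),np.sin(np.radians(a))]); print(a,(p-p0).round(1))
E
```

```text
4.1833 [575.18848515 185.18285341  82.93296763] [-0.70230684  0.27572986  0.29869552]
100 [-0.5 -0.3]
94 [7.1 0.6]
84 [20.   0.4]
70 [37.6 -3.6]
55 [ 54.8 -12.6]
40 [ 69.  -25.6]
30 [ 76.4 -36.2]
26 [ 78.8 -40.7]
```

View pics/s5.png

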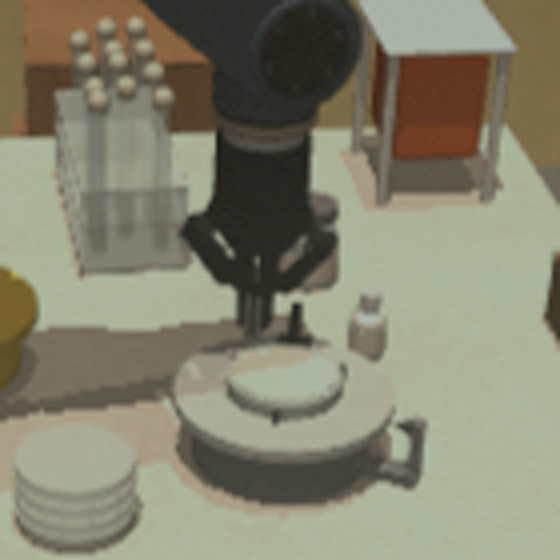

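The fingertip at (255,330) sits beside the fin, above the rim. Now the flick, clockwise along the arc.

{"name": "arm_command", "arguments": {"deltas": [[[0.007,0.0005,0],[0,0,0]],[[0.02,0.0005,0],[0,0,0]],[[0.0375,-0.0035,0],[0,0,0]],[[0.055,-0.0125,0],[0,0,0]],[[0.069,-0.0255,0],[0,0,0]]]}}

```text
t: 4.6
eef_pos: [645.8, 160.0, 83.5]
eef_rot: [0.983, -0.182, 0.001, -0.0]
ft_force: [-0.9, -0.5, 0.8]
grip_width: -0.1
```

{"name": "arm_command", "arguments": {"deltas": [[[0.007,-0.01,0.0],[0,0,0]],[[0.009,-0.012,0.01],[0,0,-7]],[[0.009,-0.012,0.035],[0,0,-14]],[[0.009,-0.012,0.06],[0,0,-20]],[[0.009,-0.012,0.07],[0,0,-20]]]}}

```text
t: 5.02
eef_pos: [654.3, 147.6, 156.3]
eef_rot: [0.935, -0.353, 0.002, -0.001]
ft_force: [-0.7, -0.2, 1.4]
grip_width: 0.0
```

```bash
python3 - <<'E'
from h import *
s=env.read_state(); print(s["t"],s["eef_pos"])
for i in range(3):
    im,d=env.grab_frame("side"); cv2.imwrite(f"pics/s6_{i}.png",cv2.resize(im[130:240,260:360],None,fx=4,fy=4,interpolation=cv2.INTER_CUBIC))
a=np.hstack([cv2.imread(f"pics/s6_{i}.png")[:, :] for i in (0,2)]); cv2.imwrite("pics/s6.png",a); print(a.shape, env.read_state()["t"])
E
```

```text
5.0167 [654.27886568 147.56148001 156.26125158]
(440, 800, 3) 5.1667
```

View pics/s6.png

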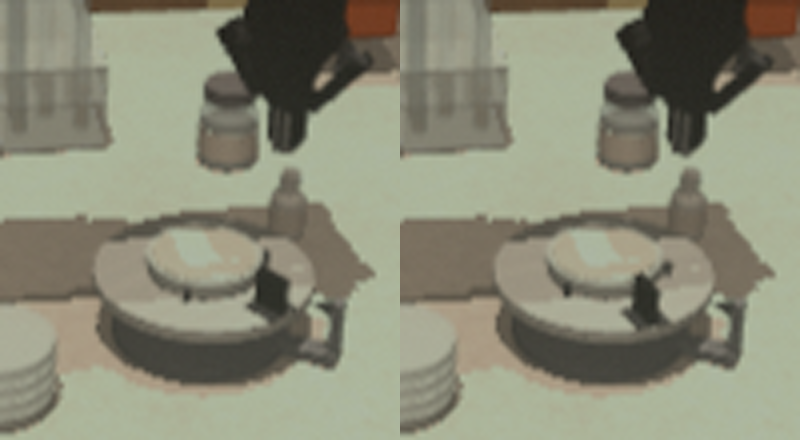

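```bash
python3 - <<'E'
from h import *
c=np.array([587.5,112])
for (x,y,z) in [(270,268,92),(262,313,60),(286,300,60),(292,290,60),(245,276,92),(248,320,60),(234,320,60),(265,313,60)]:
    X=ray("side",260+(x+.5)/4-.5,130+(y+.5)/4-.5,z);v=X[:2]-c;print(x,y,z,X.round(),np.hypot(*v).round(),np.degrees(np.arctan2(v[1],v[0])).round(1))
E
```

```text
270 268 92 [629.  58.  92.] 69.0 -52.6
262 313 60 [623.  45.  60.] 76.0 -62.4
286 300 60 [645.  61.  60.] 77.0 -41.6
292 290 60 [652.  75.  60.] 75.0 -29.7
245 276 92 [608.  48.  92.] 67.0 -72.2
248 320 60 [610.  36.  60.] 80.0 -73.3
234 320 60 [600.  37.  60.] 76.0 -80.8
265 313 60 [625.  44.  60.] 77.0 -60.9
```

{"name": "arm_command", "arguments": {"deltas": [[[-0.002,-0.021,-0.006],[0,0,4]],[[-0.004,-0.042,-0.013],[0,0,8]],[[-0.006,-0.063,-0.02],[0,0,13]],[[-0.008,-0.083,-0.025],[0,0,13]],[[-0.008,-0.083,-0.025],[0,0,13]]]}}

```text
t: 5.58
eef_pos: [643.2, 61.6, 124.3]
eef_rot: [0.97, -0.242, -0.002, 0.001]
ft_force: [-0.5, 0.7, -0.0]
grip_width: -0.1
```

```bash
python3 - <<'E'
from h import *
P=env.camera_params("wrist")
for i in range(2):
    print(env.read_state()["t"]); im,d=env.grab_frame("side"); cv2.imwrite(f"pics/s7_{i}.png",cv2.resize(im[130:240,260:360],None,fx=4,fy=4,interpolation=cv2.INTER_CUBIC))
a=np.hstack([cv2.imread(f"pics/s7_{i}.png")[:, :] for i in (0,1)]); cv2.imwrite("pics/s7.png",a)
s=env.read_state(); print(s["t"],s["eef_pos"],s["eef_rot"],np.abs(s["dq"]).max())
E
```

```text
5.5833
5.6333
5.6833 [644.18326625  64.270164   125.84266261] [ 9.70150731e-01 -2.42499905e-01 -1.13874862e-03  2.40567798e-04] 0.024993757909106715
```

View pics/s7.png

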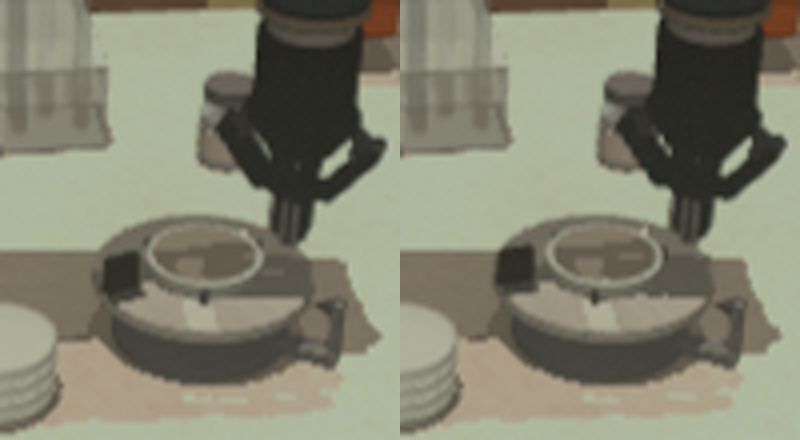

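Fin at (120,275), turning clockwise at about 3.3 rad/s. I'll let it pass the pointer once more before going down.

{"name": "arm_command", "arguments": {"deltas": [[[0.0015,0,0],[0,0,0]],[[0.0015,0,0],[0,0,0]],[[0.0015,0,0],[0,0,0]],[[0.0015,0,0],[0,0,0]],[[0.0015,0,0],[0,0,0]]]}}

```text
t: 6.1
eef_pos: [646.4, 65.1, 127.3]
eef_rot: [0.97, -0.242, 0.0, -0.0]
ft_force: [-0.3, 0.3, -0.4]
grip_width: -0.2
```

{"name": "arm_command", "arguments": {"deltas": [[[0,0,0],[0,0,0]],[[0,0,0],[0,0,0]],[[0,0,0],[0,0,0]],[[0,0,0],[0,0,0]],[[0,0,0],[0,0,0]]]}}

```text
t: 6.52
eef_pos: [646.4, 64.6, 127.3]
eef_rot: [0.97, -0.243, 0.0, -0.0]
ft_force: [0.4, -0.1, 0.2]
grip_width: -0.4
```

{"name": "arm_command", "arguments": {"deltas": [[[0,0,0],[0,0,0]],[[0,0,0],[0,0,0]],[[0,0,0],[0,0,0]],[[0,0,0],[0,0,0]],[[0,0,0],[0,0,0]]]}}

```text
t: 6.93
eef_pos: [646.4, 64.6, 127.3]
eef_rot: [0.97, -0.243, -0.0, -0.0]
ft_force: [0.0, 1.5, 0.7]
grip_width: 0.3
```

```bash
python3 - <<'E'
from h import *
for i in range(2):
    print(env.read_state()["t"]); im,d=env.grab_frame("side"); cv2.imwrite(f"pics/s8_{i}.png",cv2.resize(im[130:240,260:360],None,fx=4,fy=4,interpolation=cv2.INTER_CUBIC))
a=np.hstack([cv2.imread(f"pics/s8_{i}.png")[:, :] for i in (0,1)]); cv2.imwrite("pics/s8.png",a)
s=env.read_state(); print(s["t"],s["eef_pos"],s["eef_rot"],np.abs(s["dq"]).max())
E
```

```text
6.9333
6.9833
7.0333 [646.34644271  64.6284275  127.2875011 ] [ 9.70118765e-01 -2.42630543e-01 -1.04161231e-05 -1.48209307e-05] 0.0017534010137311056
```

View pics/s8.png

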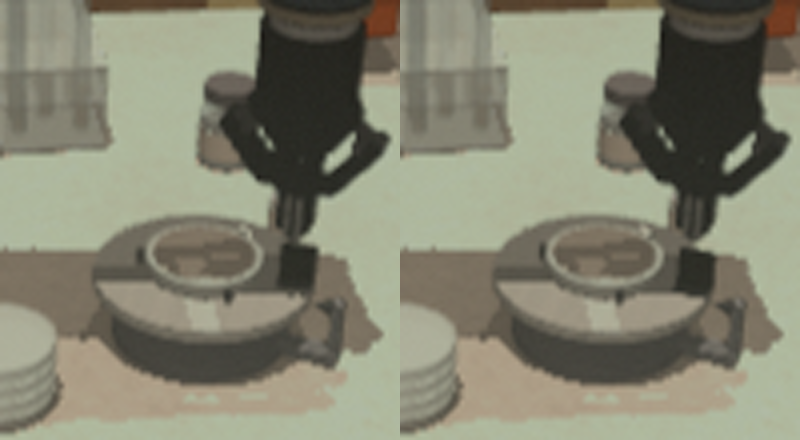

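{"name": "arm_command", "arguments": {"deltas": [[[0,0,0],[0,0,0]],[[0,0,0],[0,0,0]],[[0,0,0],[0,0,0]],[[0,0,0],[0,0,0]],[[0,0,0],[0,0,0]]]}}

```text
t: 7.45
eef_pos: [646.3, 64.6, 127.3]
eef_rot: [0.97, -0.243, -0.0, -0.0]
ft_force: [-0.4, 0.8, 1.0]
grip_width: -0.2
```

```bash
python3 - <<'E'
from h import *
im,d=env.grab_frame("side"); cv2.imwrite(f"pics/s9.png",cv2.resize(im[130:240,260:360],None,fx=4,fy=4,interpolation=cv2.INTER_CUBIC))
print(env.read_state()["t"])
E
```

```text
7.5
```

View pics/s9.png

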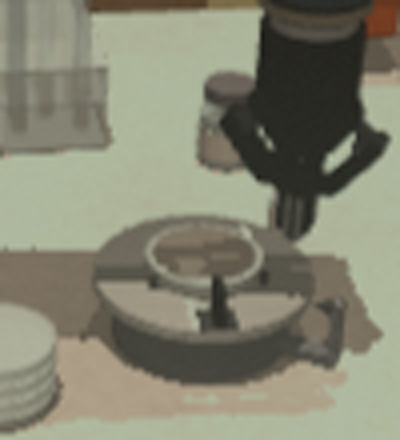

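The fin, at (215,305), is well past the finger's spot, so I'll lower the finger into its path.

{"name": "arm_command", "arguments": {"deltas": [[[0,0,-0.014],[0,0,0]],[[0,0,-0.028],[0,0,0]],[[0,0,-0.042],[0,0,0]],[[0,0,-0.044],[0,0,0]],[[0,0,-0.044],[0,0,0]]]}}

```text
t: 7.92
eef_pos: [645.6, 64.6, 81.7]
eef_rot: [0.97, -0.243, -0.001, 0.0]
ft_force: [0.3, 0.5, 0.2]
grip_width: 0.0
```

```bash
python3 - <<'E'
from h import *
for i in range(2):
    print(env.read_state()["t"]); im,d=env.grab_frame("side"); cv2.imwrite(f"pics/s10_{i}.png",cv2.resize(im[130:240,260:360],None,fx=4,fy=4,interpolation=cv2.INTER_CUBIC))
a=np.hstack([cv2.imread(f"pics/s10_{i}.png")[:, :] for i in (0,1)]); cv2.imwrite("pics/s10.png",a)
s=env.read_state(); print(s["t"],s["eef_pos"],s["ft_force"])
E
```

```text
7.9167
7.9667
8.0167 [646.55697009  64.63623857  83.46957646] [-0.04400148 -0.99934486  0.82039854]
```

View pics/s10.png

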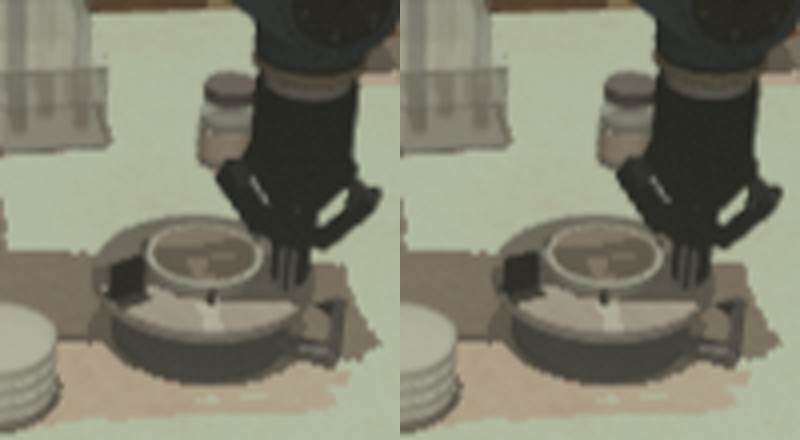

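The finger is in place at (290,270) and the fin is coming round at (125,275). Hold.

{"name": "arm_command", "arguments": {"deltas": [[[0,0,0],[0,0,0]],[[0,0,0],[0,0,0]],[[0,0,0],[0,0,0]],[[0,0,0],[0,0,0]],[[0,0,0],[0,0,0]]]}}

```text
t: 8.43
eef_pos: [646.5, 64.6, 83.5]
eef_rot: [0.97, -0.243, 0.0, -0.0]
ft_force: [-0.0, -0.4, -0.4]
grip_width: 0.2
```

{"name": "arm_command", "arguments": {"deltas": [[[0,0,0],[0,0,0]],[[0,0,0],[0,0,0]],[[0,0,0],[0,0,0]],[[0,0,0],[0,0,0]],[[0,0,0],[0,0,0]]]}}

```text
t: 8.85
eef_pos: [646.4, 64.6, 83.3]
eef_rot: [0.97, -0.243, 0.0, -0.0]
ft_force: [0.6, 0.7, 0.5]
grip_width: -0.0
```

{"name": "arm_command", "arguments": {"deltas": [[[0,0,0],[0,0,0]],[[0,0,0],[0,0,0]],[[0,0,0],[0,0,0]],[[0,0,0],[0,0,0]],[[0,0,0],[0,0,0]]]}}

```text
t: 9.27
eef_pos: [646.4, 64.6, 83.3]
eef_rot: [0.97, -0.243, 0.0, -0.0]
ft_force: [-0.4, 0.4, 0.2]
grip_width: -0.2
```

{"name": "arm_command", "arguments": {"deltas": [[[0,0,0],[0,0,0]],[[0,0,0],[0,0,0]],[[0,0,0],[0,0,0]],[[0,0,0],[0,0,0]],[[0,0,0],[0,0,0]]]}}

```text
t: 9.68
eef_pos: [646.3, 64.6, 83.3]
eef_rot: [0.97, -0.243, -0.0, -0.0]
ft_force: [-0.7, 0.5, -1.0]
grip_width: -0.0
```

{"name": "arm_command", "arguments": {"deltas": [[[0,0,0],[0,0,0]],[[0,0,0],[0,0,0]],[[0,0,0],[0,0,0]],[[0,0,0],[0,0,0]],[[0,0,0],[0,0,0]]]}}

```text
t: 10.1
eef_pos: [646.4, 64.6, 83.3]
eef_rot: [0.97, -0.243, 0.0, 0.0]
ft_force: [1.0, -0.1, 0.1]
grip_width: -0.0
```

{"name": "arm_command", "arguments": {"deltas": [[[0,0,0],[0,0,0]],[[0,0,0],[0,0,0]],[[0,0,0],[0,0,0]],[[0,0,0],[0,0,0]],[[0,0,0],[0,0,0]]]}}

```text
t: 10.52
eef_pos: [646.4, 64.6, 83.3]
eef_rot: [0.97, -0.243, -0.0, -0.0]
ft_force: [0.3, -0.5, -0.2]
grip_width: -0.0
```

```bash
python3 - <<'E'
from h import *
for i in range(2):
    im,d=env.grab_frame("side"); cv2.imwrite(f"pics/s11_{i}.png",cv2.resize(im[130:240,260:360],None,fx=4,fy=4,interpolation=cv2.INTER_CUBIC))
a=np.hstack([cv2.imread(f"pics/s11_{i}.png")[:, :] for i in (0,1)]); cv2.imwrite("pics/s11.png",a)
s=env.read_state(); print(s["t"],s["eef_pos"],s["ft_force"])
E
```

```text
10.6167 [646.37649031  64.62182587  83.29419359] [ 0.06905427  0.29074521 -0.42600858]
```

View pics/s11.png

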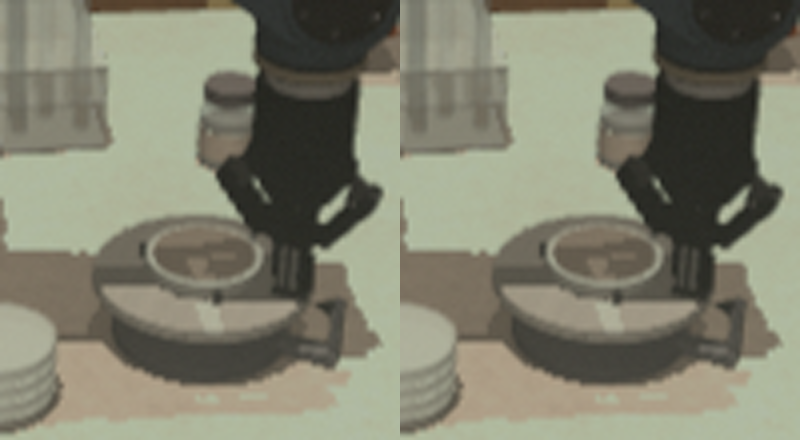

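{"name": "arm_command", "arguments": {"deltas": [[[0,0,0],[0,0,0]],[[0,0,0],[0,0,0]],[[0,0,0],[0,0,0]],[[0,0,0],[0,0,0]],[[0,0,0],[0,0,0]]]}}

```text
t: 11.03
eef_pos: [646.4, 64.6, 83.3]
eef_rot: [0.97, -0.243, -0.0, 0.0]
ft_force: [-0.0, -0.1, -1.3]
grip_width: 0.5
```

{"name": "arm_command", "arguments": {"deltas": [[[0,0,0],[0,0,0]],[[0,0,0],[0,0,0]],[[0,0,0],[0,0,0]],[[0,0,0],[0,0,0]],[[0,0,0],[0,0,0]]]}}

```text
t: 11.45
eef_pos: [646.4, 64.6, 83.3]
eef_rot: [0.97, -0.243, -0.0, -0.0]
ft_force: [-0.4, -1.1, -0.4]
grip_width: -0.1
```

{"name": "arm_command", "arguments": {"deltas": [[[-0.001,-0.002,0],[0,0,0]],[[-0.003,-0.006,0],[0,0,0]],[[-0.006,-0.012,0],[0,0,0]],[[-0.01,-0.02,0],[0,0,0]],[[-0.012,-0.024,0],[0,0,0]]]}}

```text
t: 11.87
eef_pos: [633.7, 39.3, 83.2]
eef_rot: [0.97, -0.243, -0.0, 0.0]
ft_force: [-0.4, 1.0, -0.2]
grip_width: 0.1
```

{"name": "arm_command", "arguments": {"deltas": [[[0,0,0.02],[0,0,0]],[[0,0,0.05],[0,0,0]],[[-0.01,-0.01,0.085],[0,0,0]],[[-0.03,-0.01,0.12],[0,0,0]],[[-0.05,-0.01,0.155],[0,0,0]]]}}

```text
t: 12.28
eef_pos: [583.4, 29.7, 239.5]
eef_rot: [0.97, -0.243, -0.0, 0.0]
ft_force: [1.2, -0.0, -0.1]
grip_width: 0.3
```

```bash
python3 - <<'E'
from h import *
for i in range(2):
    im,d=env.grab_frame("side"); cv2.imwrite(f"pics/s12_{i}.png",cv2.resize(im[130:240,260:360],None,fx=4,fy=4,interpolation=cv2.INTER_CUBIC))
a=np.hstack([cv2.imread(f"pics/s12_{i}.png")[:, :] for i in (0,1)]); cv2.imwrite("pics/s12.png",a)
s=env.read_state(); print(s["t"],s["eef_pos"],s["ft_force"])
E
```

```text
12.3833 [584.40180267  30.08319349 244.27623301] [1.36072366 0.77673592 0.02474809]
```

View pics/s12.png

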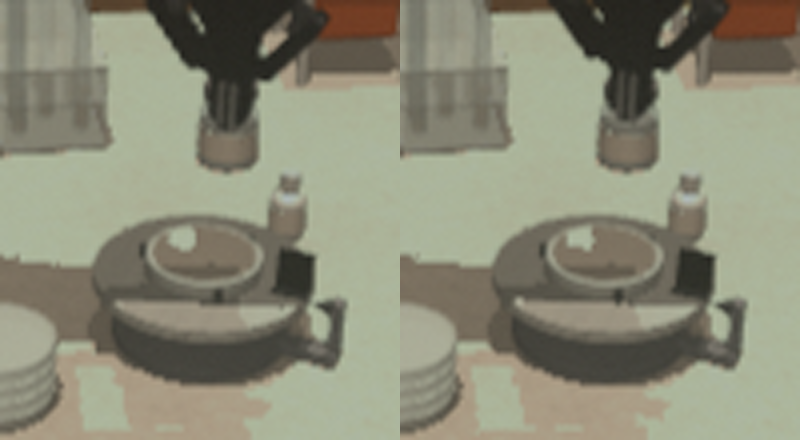

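The finger is clear and the fin is at rest near (295,272). I'll check the alignment from above with the wrist camera.

{"name": "arm_command", "arguments": {"deltas": [[[0,0.016,0.022],[0,0,-4]],[[0,0.032,0.044],[0,0,-8]],[[0,0.048,0.066],[0,0,-13]],[[0,0.064,0.088],[0,0,-13]],[[0.003,0.08,0.11],[0,0,-13]]]}}

```text
t: 12.8
eef_pos: [586.9, 110.9, 349.1]
eef_rot: [0.936, -0.351, -0.0, 0.0]
ft_force: [-0.1, -0.7, -0.5]
grip_width: -0.1
```

```bash
python3 - <<'E'
from h import *
import pickle
for i in range(4): ims,d=env.grab_frame("top")
cv2.imwrite("pics/t13.png",cv2.resize(ims[120:260,190:350],None,fx=4,fy=4))
s=env.read_state(); print(s["t"],s["eef_pos"],np.abs(s["dq"]).max())
P=env.camera_params("wrist"); pickle.dump(P,open("pics/w13.pkl","wb"))
im,d=env.grab_frame("wrist")
z=cv2.resize(im[95:245,200:380],None,fx=4,fy=4,interpolation=cv2.INTER_CUBIC)
cv2.imwrite("pics/w13z.png",cv2.convertScaleAbs(z,alpha=1.4,beta=-20))
E
```

```text
13.0 [587.2765376  110.40995552 347.82440697] 0.027135390952782487
```

View pics/w13z.png

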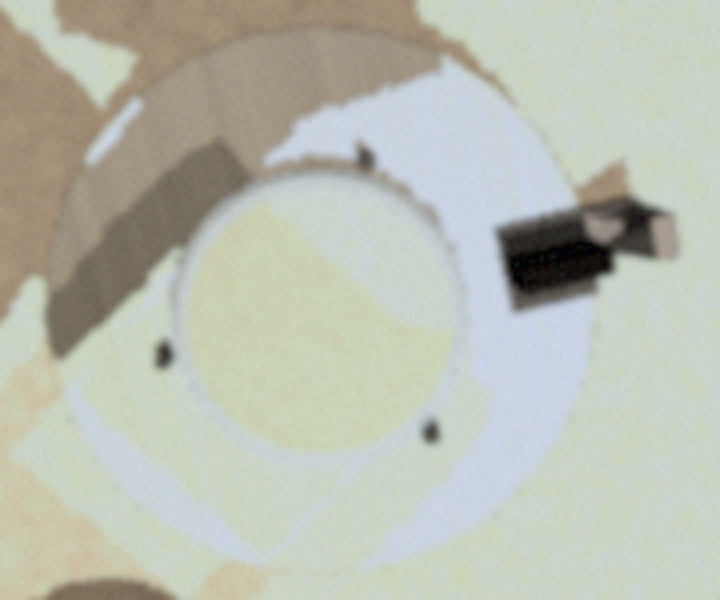

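```bash
python3 - <<'E'
from h import *
import pickle
P=pickle.load(open("pics/w13.pkl","rb"));P0=pickle.load(open("pics/w3.pkl","rb"))
W=lambda x,y,z,P: ray("wrist",200+(x+.5)/4-.5,95+(y+.5)/4-.5,z,P)[:2]
def fit(rim):
    A=np.c_[2*rim,np.ones(len(rim))]; s=np.linalg.lstsq(A,(rim**2).sum(1),rcond=None)[0]; return s[:2],np.sqrt(s[2]+s[:2]@s[:2])
rim=[(47,290),(592,290),(560,420),(260,562),(370,565),(130,480),(500,90),(330,26),(570,190)]
def ang(X,c): v=X-c; return np.hypot(*v).round(1),np.degrees(np.arctan2(v[1],v[0])).round(1)
for PP,pins in((P0,[(414,184),(160,300),(387,460)]),(P,[(367,158),(164,354),(431,432)])):
    X=np.array([W(x,y,72,PP) for x,y in pins]); c=X.mean(0); cr=fit(np.array([W(x,y,60,PP) for x,y in rim])); print("pins c",c,"rim",cr,[ang(x,c) for x in X])
    print(" tip",[ang(W(x,y,51,PP),c) for x,y in[(585,225),(585,220),(588,230)]],"post",[ang(W(x,y,58,PP),c) for x,y in[(652,212),(662,238),(655,225)]])
c=X.mean(0)
for x,y,z in [(591,250,60),(506,270,60),(497,230,60),(582,210,60),(515,310,60),(600,290,60),(612,258,92),(510,272,92)]: print((x,y,z),W(x,y,z,P).round(1),ang(W(x,y,z,P),c))
E
```

```text
pins c [589.35545521 113.73016538] rim (array([589.5214538 , 113.70626708]), np.float64(86.34530792215132)) [(np.float64(49.3), np.float64(14.0)), (np.float64(49.8), np.float64(132.8)), (np.float64(50.5), np.float64(-106.2))]
 tip [(np.float64(88.5), np.float64(-23.8)), (np.float64(88.9), np.float64(-22.8)), (np.float64(89.0), np.float64(-25.0))] post [(np.float64(108.4), np.float64(-24.5)), (np.float64(110.0), np.float64(-29.1)), (np.float64(108.5), np.float64(-26.7))]
pins c [589.21830373 113.60595392] rim (array([589.38351068, 113.65540753]), np.float64(85.75610047587003)) [(np.float64(49.7), np.float64(32.8)), (np.float64(49.9), np.float64(152.2)), (np.float64(50.3), np.float64(-87.4))]
 tip [(np.float64(87.9), np.float64(-23.8)), (np.float64(88.3), np.float64(-22.8)), (np.float64(88.4), np.float64(-25.0))] post [(np.float64(107.7), np.float64(-24.5)), (np.float64(109.3), np.float64(-29.1)), (np.float64(107.8), np.float64(-26.7))]
(591, 250, 60) [665.5  72.6] (np.float64(86.6), np.float64(-28.3))
(506, 270, 60) [641.6  85.2] (np.float64(59.6), np.float64(-28.5))
(497, 230, 60) [647.3  96.7] (np.float64(60.5), np.float64(-16.2))
(582, 210, 60) [671.   84.2] (np.float64(86.9), np.float64(-19.8))
(515, 310, 60) [635.8  73.5] (np.float64(61.4), np.float64(-40.7))
(600, 290, 60) [659.9  60.9] (np.float64(88.2), np.float64(-36.7))
(612, 258, 92) [666.2  73.7] (np.float64(86.7), np.float64(-27.4))
(510, 272, 92) [641.4  89.9] (np.float64(57.3), np.float64(-24.4))
```

```bash
python3 - <<'E'
from h import *
import pickle
im=cv2.imread("pics/w3.png"); a=cv2.resize(im[130:175,330:380],None,fx=8,fy=8,interpolation=cv2.INTER_NEAREST)
P=pickle.load(open("pics/w13.pkl","rb"))
z=cv2.imread("pics/w13z.png"); b=cv2.resize(z[140:320,480:700],None,fx=2,fy=2)
b=cv2.resize(z[140:320,520:720],(400,360))
o=np.hstack([cv2.convertScaleAbs(a,alpha=1.4,beta=-20),b]); cv2.imwrite("pics/cmp.png",o);print(o.shape)
E
```

```text
(360, 800, 3)
```

View pics/cmp.png

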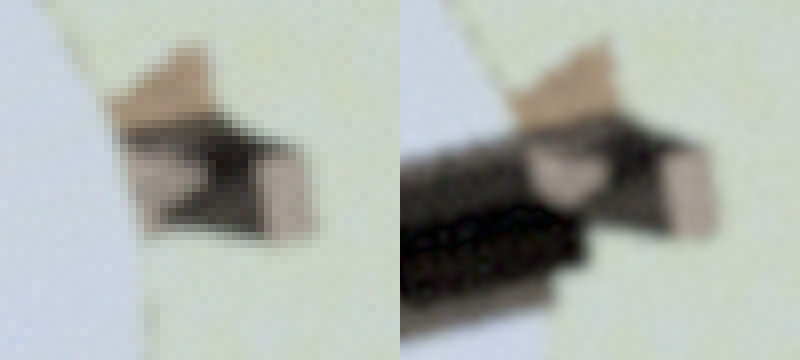

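View pics/t13.png

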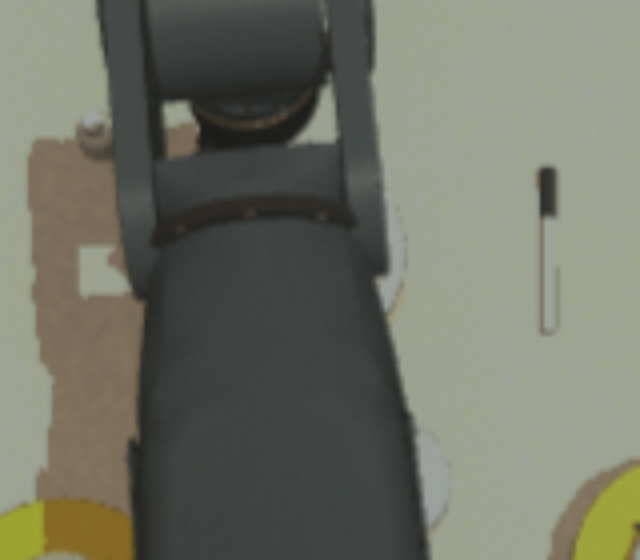

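```bash
python3 - <<'E'
from h import *
import pickle
P0=pickle.load(open("pics/w3.pkl","rb"))
c=np.array([589.3,113.7])
for x,y in [(284,195),(262,196),(306,194)]:
    X=ray("wrist",330+(x+.5)/8-.5,130+(y+.5)/8-.5,58,P0)[:2]; v=X-c; print(X,np.hypot(*v),np.degrees(np.arctan2(v[1],v[0])))
for i in range(1):
    im,d=env.grab_frame("side"); z=cv2.resize(im[175:225,280:355],None,fx=8,fy=8,interpolation=cv2.INTER_CUBIC); cv2.imwrite("pics/s14.png",cv2.convertScaleAbs(z,alpha=1.5))
print(env.read_state()["t"])
E
```

```text
[685.61087059  60.54868178] 110.00384731138385 -28.893096929359565
[682.90470771  62.69865915] 106.59727048043644 -28.584142502153956
[688.31639925  58.39920829] 113.4126310614021 -29.183416985913002
13.1
```

View pics/s14.png

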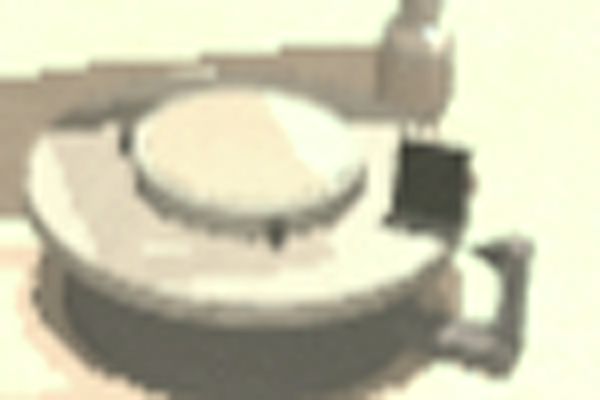

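```bash
python3 - <<'E'
from h import *
def S(x,y,z): return ray("side",280+(x+.5)/8-.5,175+(y+.5)/8-.5,z)[:2]
# rim centre from side: same-view check
rim=np.array([S(x,y,60) for x,y in [(30,175),(60,245),(120,283),(300,297),(440,250),(200,300),(380,280)]])
A=np.c_[2*rim,np.ones(len(rim))]; s=np.linalg.lstsq(A,(rim**2).sum(1),rcond=None)[0]; print(s[:2],np.sqrt(s[2]+s[:2]@s[:2]))
for c in (s[:2],np.array([587.5,112])):
  for n,x,y,z in [("fo",468,150,92),("fi",403,145,92),("fob",463,218,62),("fib",398,210,62),("tip",480,248,51),("post",515,245,58)]:
    X=S(x,y,z);v=X-c;print(n,X.round(1),np.hypot(*v).round(1),np.degrees(np.arctan2(v[1],v[0])).round(1))
E
```

```text
[585.18462975 106.6111823 ] 84.43676755270953
fo [666.6  73.9] 87.8 -21.9
fi [642.4  79.6] 63.2 -25.3
fob [667.   72.4] 88.6 -22.7
fib [642.9  80.3] 63.4 -24.5
tip [673.6  67.4] 96.7 -23.9
post [684.6  57.8] 110.8 -26.2
fo [666.6  73.9] 87.8 -25.7
fi [642.4  79.6] 63.7 -30.5
fob [667.   72.4] 88.8 -26.5
fib [642.9  80.3] 63.8 -29.8
tip [673.6  67.4] 96.9 -27.4
post [684.6  57.8] 111.2 -29.2
```

Fin and pointer agree to within about 2 mm in both views. The wheel hasn't moved between pictures and the arm is well clear, so I'm handing in.

```bash
python3 - <<'E'
from plant import env
import numpy as np
s=env.read_state(); print(s["t"],s["eef_pos"],np.abs(s["dq"]).max())
print(env.close_job())
E
```

```text
13.1 [586.97283991 109.84788925 346.88224292] 0.0033809808368056213
the job is handed in; nothing more can be done
None
```

I flicked the fin clockwise with the shut fingertips and lifted clear. The wheel then spun freely past the pointer twice with nothing touching it. On the next turn I held the fingertip in the fin's path as a stop; the fin came to rest against it and I backed the finger away. The job is handed in at 13.1 s of the 40 s allowed, and the hand-in reports no verdict.

- **Speed:** about 3.4 rad/s just after the first pass and roughly 2.6 rad/s on average over the next turn. Both are estimates from the pictures.
- **Resting position:** the fin's outer end lies about 1–2 mm off the line to the pointer. It is about 4–5 mm from the pointer's tip, with 9 mm allowed.
- **At rest:** the fin was in the same place in side pictures about 0.8 s apart.
- **Turntable:** the wheel's centre moved by less than 0.5 mm between the wrist views before and after.
- **Bystanders:** I did not measure them one by one. Those visible in the last pictures stood where they did before.
- **Finish and forces:** the tool finished about 350 mm above the table, touching nothing. I saw no wrist force above about 2 N in the readings I took between moves; the peak during the flick or the stop was not recorded.

**Checks that disagreed:** the cameras differed by about 4 mm on the wheel's centre (7–8 mm for a rough side-view fit), and fin and pointer angles varied by 2–4° between methods. I did not see the pointer's tip directly from above because the rim hides it, so I worked its place out from the post.

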